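# Swing the antenna grounding bar onto its sprung contact and lock it with the cam lever

### The job

Ground the antenna: push the free end of the pivoting brass grounding bar (the black-ended block) round its pin until it presses firmly on the copper sprung contact, about 10 N for half a second, while the cam lever is still open. Then swing the red-posted cam lever clockwise (seen from above) until its nose wedges the bar against the contact, so that the bar stays pressed on it, with roughly 10 N, once you have let go. Never load the contact beyond 20 N - feel for it, its screw may be set anywhere - and do not disturb the other things on the desk.

Things in the scene. Friction and masses are not known exactly. Their poses are not given: they have to be found in the camera images.
- base: fixed dark board 235 x 285 x 20 mm. Origin: under the pivot pin, at desk height. Spans x -150..+85, y -250..+35 mm in its own axes, top at z = 20. The headed steel pin is at x = y = 0. The cam lever turns about x = -35, y = -222 mm. The bar is home when it points along the board's -y, give or take 4 degrees
- pin (a point): foot of the pivot pin, on the board's top; pin head 24 mm across, its top 40 mm above the desk
- bar: brass bar captive on the pin (1 mm play), 0.2 to 0.4 kg. Origin: pivot hole, on its underside, 20 mm above the desk; its x axis runs to the free end. 25 mm wide, 12 mm thick; 135 to 205 mm from the pin it is a block 45 mm tall. Starts 28 to 45 degrees from home on the board's -x side; swing it anticlockwise seen from above. Drag 1 to 4 N
- bar_grip (a point): centre of the bar's end block (70 x 25 x 45 mm, black with brass cheeks), 170 mm from the pin, 42 mm above the desk; x axis along the bar
- stop: brass bracket with screw and copper sprung contact pad; origin as base. Pad 22 mm wide, 24 to 58 mm above the desk, centred at y = -170 mm of the board, facing -x. Its face stands, unpressed, somewhere between x = +9.5 and +21.5 mm: the screw's setting is not reported and must be felt. The pad yields at 5 N per mm, up to 9 mm
- cam (a joint): cam lever angle in rad: 0 fully open, grows clockwise from above, at most 2.4; starts 0 to 0.25. Stays where left: drag 0.4 N m, 4.5 N at the post moving, 2 to 3 N left when paused. Its nose meets the homed bar between about 1.65 and 2.25, then the push at the post, square to the lever, rises: 7 N (paused) means about 10 N on the contact, 5 N about 6, 13 N about 20
- cam_nose (a point): centre of the lever's nose, a roller 12 mm across, 22 to 56 mm above the desk, 40 mm from the lever's axis in the board direction (x, y) = (sin p, cos p), p = joint - 1.396 rad
- cam_post (a point): middle of the red upright post at the lever's end, a freely spinning sleeve 18 mm across, 22 to 72 mm above the desk (this point at 50), 90 mm from the lever's axis in the board direction (x, y) = (sin u, cos u), u = joint + 2.356 rad; the flat lever below it reaches 34 mm above the desk
- tube_mid (a point): glass vacuum tube, 38 mm across, 87 mm tall, standing on its black base; bystander, leave it; the point is at its middle
- insulator_mid (a point): grey ceramic egg insulator, 46 mm across, 56 mm tall, on end; bystander, leave it; the point is at its middle
- mic_mid (a point): chrome microphone head on a round 100 mm foot, 130 mm tall; bystander, leave it; the point is at its middle
- plug_a_mid (a point): nickel antenna plug, 19 mm across, 46 mm tall, standing; bystander, leave it; the point is at its middle
- plug_b_mid (a point): the other nickel antenna plug, same size, standing; bystander, leave it; the point is at its middle
- mug_mid (a point): blue mug, 80 mm across, 90 mm tall; bystander, leave it; the point is at its middle
- driver_grip (a point): screwdriver lying on the desk (its handle); bystander, leave it; the point is at its middle
Mind the look-alikes: they are no part of the job. Of the things like the bar, leave any that is brown or grey; of the rest the larger one is meant.

How it is judged:
On the way:
1. the bar presses on the sprung contact with more than 3 N for 0.2 s while the cam lever is still open (contact force between bar and stop above 3 N and value of joint cam below 0.6 rad), for 0.2 s.
At the end, for the whole second after the job is handed in: The bar is home on the sprung contact (centre of its end block between 12 mm short of and 22 mm past the board's -y line through the pin), at rest, the cam lever turned past 1.5 rad holds it there with the robot away, and the bar presses the contact with 4 to 20 N (contact force between bar and stop between 4 and 20 N and value of joint cam above 1.5 rad and linear speed of bar below 0.01 m/s and x of bar_grip in the frame of base between -0.012 and 0.022 m); the robot touches nothing.
It fails at once if the contact is loaded beyond 20 N by the bar (contact force between bar and stop above 20 N).
It fails at once if a bystander is moved more than 15 mm (distance of any of tube_mid, insulator_mid, mic_mid, plug_a_mid, plug_b_mid, mug_mid, driver_grip from where it was at the start of the episode above 0.015 m).
It also fails if it takes over 72 s, if anything falls off the work surface, if the arm or the gripper's body presses on something with over 40 N, if the wrist force passes 120 N, or if a joint passes its speed limit or range.

### The arm

A 6-joint arm with a two-finger parallel gripper is mounted at the origin on the work surface. World frame = base frame: x ahead of the robot, y to its left, z up, the work surface at z = 0. Lengths are in m, angles in rad, forces in N, time in s.
With the tool pointing down it reaches from about 0.3 to 0.775 m from the base axis. Payload 14.6 kg.
Tool frame: the origin (TCP) lies midway between the tips of the shut fingers; the grasp point (between the pads) lies 19 mm behind it; z points along the fingers, y is the line along which they close (so a half turn about z gives the same grasp; the last joint's range is limited). The gripper opens to 94 mm and grips with 3 to 60 N. Pads are 16 mm wide; open, the fingers measure 119 mm over their backs; the gripper's body (75 mm by 177 mm) begins 78 mm behind the grasp point.
Start: joints at [1.077, 0.3, 1.521, -0, 1.321, -0.067], TCP at [0.228, 0.501, 0.205] pointing down, gripper open.
Joint ranges: [-3.03, 3.03], [-0.79, 2.21], [0.23, 2.52], [-1.04, 4.18], [0, 3.07], [-2.55, 2.55]. Speed limits (rad/s): [2.22, 2.22, 2.57, 3.14, 3.14, 3.14].

### API

Orientations are given as a unit quaternion [w, x, y, z].
In Python, from bench import robot gives the robot as it stands.
- The arm moves only by the tool send_rows, never from a script. Its argument "steps" is one flat list of numbers, 6 for each row, row after row: the shift along the tool's x, y, z in m, then the turn, a rotation vector about the tool's x, y, z in rad. A call has 1 to 12 rows; each row shifts and turns the commanded pose from where the row before left it, along the tool's axes as they then stand; what a row does not reach is not made up. A row lasts 1/12 s, in which the tool goes at most 41.7 mm and 7.16 degrees, less where a joint would pass 70% of its speed; a pose out of reach is approached as far as the arm can. A call with a gripper value outside its range is refused whole. "hand" is the opening, from 0 (shut) to 1 (fully open), set as the call begins (left out, the last holds). The fingers move at their own pace and stop on an object; "force" is the grip in N (left out, the last holds). Time passes only in rows, so rows that do not move let the fingers close. It gives the time, the measured TCP pose, the force, the opening and the grip force at its end, in the units of the state.
- robot.observe(): the state, without advancing time (a new reading comes with each control period).
- robot.capture(name): name is "scene" or "top" or "wrist"; returns a dict with "image" (420x560x3 uint8, red, green, blue), "fovy" (degrees; the focal length in pixels is half the picture's height over the tangent of half this angle, whatever the lens; pixels are square), "cx", "cy" (the principal point, pixels), "rvec" (rotation vector, rad) and "tvec" (3), from world to camera coordinates, as OpenCV has them; the wrist camera has in their place "T_tool_cam" (4x4, takes a point from camera to tool coordinates, whose origin is the TCP and whose axes are the flange's). Camera axes: x right, y down, z forward; pixel columns grow to the right and rows downward; lengths in m; the calibration is good to about 2 mm. A picture is of the moment at which its call begins: read the wrist's pose just before it. There is no depth.
- robot.hand_in(): hands the job in; it is judged then, once.
The state is a dict: "time_s": time; "qpos": joint angles; "qvel": joint speeds; "joint_torque": joint torques, N m; "tcp_pos": TCP position; "orientation": TCP orientation; "contact_force": force on the tool from outside, world axes, zero at the start; "moment": the same for the moment, N m; "finger_gap": finger opening in m; "gripper_force": force on a finger pad.
Only numpy, scipy, OpenCV 4.12 (cv2) and the standard library are available. Lean on these libraries where they do the work, as an engineer would, in place of code of your own. Each camera call takes 0.05 s, during which the arm holds its last target. There are 200 camera calls.

## Working session

There is one attempt and no reset: what is moved stays moved. The work goes in short steps, Python scripts to look and compute and a tool call to move; the robot and the scene stay as the last step left them, time stands still between calls to the robot, and variables do not carry over. Pictures are saved under pics/ and viewed, at most 10 in all, crops included, and the job is handed in when it is done.

Besides the shell and the picture viewer there is one more tool, called as name(argument=value, ...) on one line, values as JSON. send_rows: Moves the arm, as the interface text tells. Its arguments: {"type":"object","properties":{"steps":{"type":"array"},"hand":{"type":"number"},"force":{"type":"number"}},"required":["steps"]}

```bash
mkdir -p pics
cat > h.py <<'E'
import numpy as np, cv2
from bench import robot
def save(n,f):
    c=robot.capture(n); cv2.imwrite(f,c["image"][:,:,::-1]); 
    np.save(f[:-4]+".npy",{k:v for k,v in c.items()},allow_pickle=True); return c
def ray(c,u,v,z):
    f=210/np.tan(np.radians(c["fovy"])/2)
    R,_=cv2.Rodrigues(np.array(c["rvec"],float)); t=np.array(c["tvec"],float).ravel()
    d=R.T@np.array([(u-c["cx"])/f,(v-c["cy"])/f,1]); o=-R.T@t
    return o+d*(z-o[2])/d[2]
def proj(c,p):
    f=210/np.tan(np.radians(c["fovy"])/2)
    R,_=cv2.Rodrigues(np.array(c["rvec"],float)); q=R@np.array(p)+np.array(c["tvec"],float).ravel()
    return q[0]/q[2]*f+c["cx"],q[1]/q[2]*f+c["cy"]
def load(f): return np.load(f,allow_pickle=True).item()
E
python3 - <<'E'
from h import *
for n in("top","scene"):
    c=save(n,f"pics/{n}0.png"); print(n,c["fovy"],c["cx"],c["cy"],c["rvec"],c["tvec"])
print(robot.observe())
E
```

```text
top 49.8360925666578 284.80106975463764 208.32771795420285 [ 2.10057789 -2.14385971  0.20448892] [-0.01531238  0.59448931  1.14182021]
scene 51.146042130297495 277.08902149308926 206.2356912827342 [ 1.02532465  2.47457662 -0.96375628] [ 0.42971446 -0.2351825   1.43680254]
{'time_s': 0.1, 'qpos': array([ 1.07737744e+00,  3.00384944e-01,  1.52152751e+00,  2.36039142e-05,
        1.32068872e+00, -6.65783161e-02]), 'qvel': array([ 0.00134269, -0.00125929, -0.00059845, -0.00033086,  0.0012498 ,
        0.00101775]), 'joint_torque': array([-1.42441348e-05, -5.32646763e+01, -3.53279650e+01,  7.08008045e-02,
        2.36168504e-02, -3.08263179e-05]), 'tcp_pos': array([0.22757254, 0.50045123, 0.20495625]), 'orientation': array([-1.50342079e-04,  2.11806652e-01,  9.77311459e-01, -4.81461134e-04]), 'contact_force': array([0.24029082, 0.05585642, 0.87674822]), 'moment': array([-0.01605322, -0.01042478, -0.01983948]), 'gripper_force': 0.0, 'finger_gap': 0.09396242411221302}
```

View pics/top0.png

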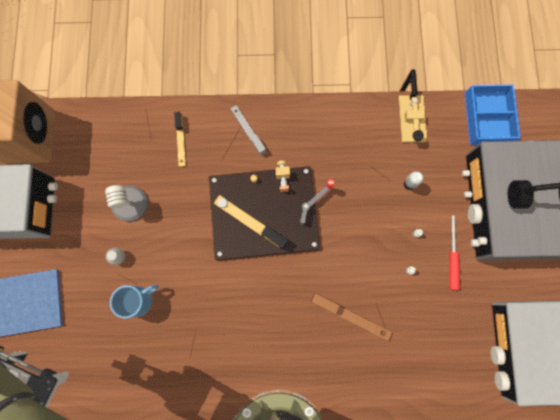

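View pics/scene0.png

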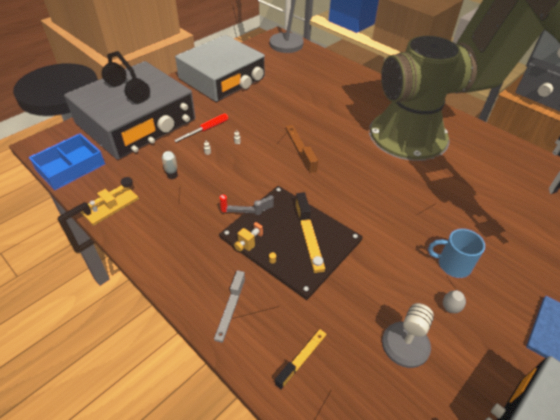

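Candidates in the top view:
- Brass and black bar on the board, (222,202) to (287,240). It's the larger one and captive on the pin, so it fits.
- Small yellow and black one at (180,140). It's smaller, so leave it.
- Grey bar at (248,130) and brown bar at (350,316). Both are excluded by colour.

The stop is at (284,180), the cam post at (331,184) and the cam axis near (306,212).

Run:
```python
from h import *
c=load("pics/top0.npy"); im=c["image"]; 
g=im.max(2); m=((g<50)).astype(np.uint8); m[:150]=0;m[275:]=0;m[:,:195]=0;m[:,335:]=0
m=cv2.morphologyEx(m,cv2.MORPH_CLOSE,np.ones((9,9)))
cs,_=cv2.findContours(m,0,2); k=max(cs,key=cv2.contourArea)
W=np.array([ray(c,*p[0],0.02)[:2] for p in k],np.float32)
r=cv2.minAreaRect(W); print(r)
B=cv2.boxPoints(r)
# board x ~ world x
a=max([(B[i]-B[(i+1)%4]) for i in range(4)],key=lambda d:d[0]/np.linalg.norm(d)); ex=a/np.linalg.norm(a); ey=np.array([-ex[1],ex[0]])
ctr=np.array(r[0]); pin=ctr-(-.0325*ex-.1075*ey)
print("pin",pin,"ex",ex,"yaw",np.degrees(np.arctan2(ex[1],ex[0])))
def b2w(x,y,z): return [*(pin+x*ex+y*ey),z]
def w2b(p): d=p[:2]-pin; return np.round([d@ex,d@ey],4)
hsv=cv2.cvtColor(im,cv2.COLOR_RGB2HSV)
red=((hsv[...,0]<6)|(hsv[...,0]>174))&(hsv[...,1]>190)&(hsv[...,2]>120)
red[:,:318]=0;red[:,345:]=0;red[:170]=0;red[200:]=0
ys,xs=np.nonzero(red);print("post px",xs.mean(),ys.mean(),len(xs),"board",w2b(ray(c,xs.mean(),ys.mean(),.06)))
pw=w2b(ray(c,xs.mean(),ys.mean(),.06))-[-.035,-.222]; print(np.linalg.norm(pw),"cam",np.arctan2(pw[0],pw[1])-2.356)
print("pin head px->board",w2b(ray(c,222.5,202,.04)))
big=cv2.resize(im[150:280,190:350],None,fx=5,fy=5,interpolation=2)
for q,col in(((0,0,.04),(255,0,255)),((-.035,-.222,.03),(0,255,0)),((-.15,.035,.02),(0,255,255)),((.085,.035,.02),(0,255,255)),((.085,-.25,.02),(0,255,255)),((-.15,-.25,.02),(0,255,255)),((.015,-.17,.058),(255,0,0))):
    u,v=proj(c,b2w(*q)); cv2.circle(big,(int((u-190+.5)*5),int((v-150+.5)*5)),4,col,-1)
cv2.imwrite("pics/crop1.png",big[:,:,::-1])
print([np.round(ray(c,u,v,.02)[:2],3) for u,v in((415,180),(418,233),(411,270),(455,250))])
```

```text
((0.5790116190910339, -0.09576590359210968), (0.016424546018242836, 0.057045936584472656), 71.35009765625)
pin [ 0.64418192 -0.00430371] ex [ 0.9474902  -0.31978485] yaw -18.649912
post px 330.0 187.0 1 board [ 0.0508 -0.1358]
0.12162269525051646 cam -1.572927413805411
pin head px->board [-0.0709  0.1285]
[array([ 0.674, -0.389]), array([ 0.526, -0.387]), array([ 0.427, -0.36 ]), array([ 0.478, -0.482])]
```

View pics/crop1.png

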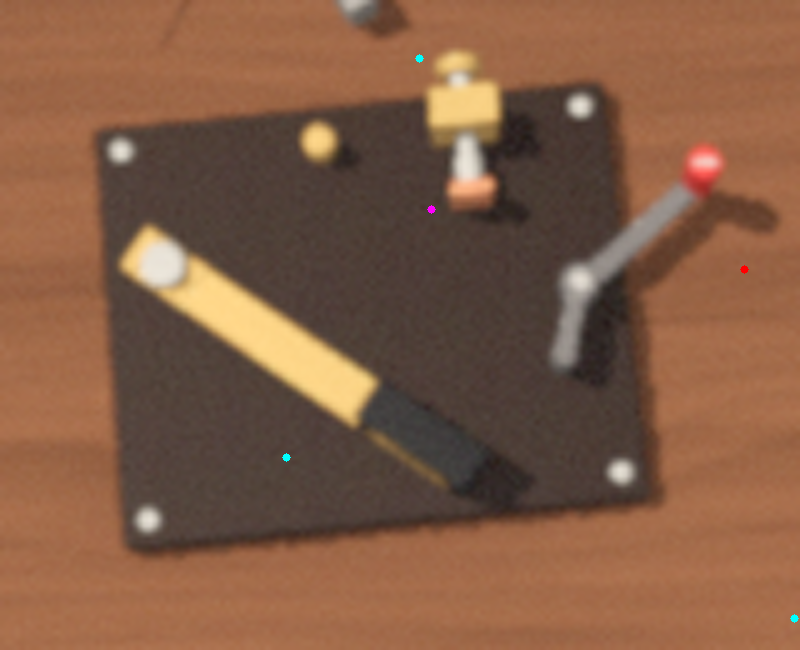

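The crop confirms the bar: pin head at crop (161,263), black end block at (425,435), copper pad at (470,192), lever axis at (580,282), red post at (704,162). My dark mask for the board failed, so I'll fit the board from its corners as seen in the crop.

```bash
cat >> h.py <<'E'
import os
if os.path.exists("board.npy"):
    _b=np.load("board.npy"); pin=_b[:2]; yaw=_b[2]
    ex=np.array([np.cos(yaw),np.sin(yaw)]); ey=np.array([-ex[1],ex[0]])
def b2w(x,y,z=0): return np.array([*(pin+x*ex+y*ey),z])
def w2b(p): d=np.array(p)[:2]-pin; return np.round([d@ex,d@ey],4)
E
python3 - <<'E'
from h import *
import h
c=load("pics/top0.npy")
P=lambda x,y,z: ray(c,x/5-.5+190,y/5-.5+150,z)
w=np.array([P(98,131,.02),P(603,86,.02),P(655,500,.02),P(130,549,.02),P(161,263,.04)])[:,:2]
b=np.array([[.085,.035],[.085,-.25],[-.15,-.25],[-.15,.035],[0,0]])
A=w-w.mean(0);Bc=b-b.mean(0)
U,S,V=np.linalg.svd(Bc.T@A); R=(V.T@U.T); yaw=np.arctan2(R[1,0],R[0,0]); t=w.mean(0)-R@b.mean(0)
print("res mm",np.round((w-(b@R.T+t))*1e3,1)); np.save("board.npy",[*t,yaw]); print(t,np.degrees(yaw))
h.pin=t;h.ex=R[:,0];h.ey=R[:,1]
print("axis",w2b(P(580,278,.034)))
q=w2b(P(704,160,.072)); d=q-[-.035,-.222]; print("post",q,np.linalg.norm(d),"cam",np.arctan2(d[0],d[1])-2.356)
for n,(x,y) in dict(end1=(489,460),end2=(455,490),s1=(384,380),s2=(362,425)).items(): print(n,w2b(P(x,y,.065)))
print("pad top",w2b(P(449,200,.058)),w2b(P(495,195,.058)))
print("nub",w2b(P(318,142,.03)))
e=(P(489,460,.065)+P(455,490,.065)+P(384,380,.065)+P(362,425,.065))/4; q=w2b(e);print("grip",q,np.degrees(np.arctan2(-q[0],-q[1])))
print([ (n,b2w(*p)) for n,p in dict(axis=(-.035,-.222),pad=(.015,-.17)).items()],q, b2w(*q))
E
```

```text
res mm [[-0.9 -1.2]
 [-2.8  2.2]
 [ 0.3 -0.4]
 [ 1.9 -2.7]
 [ 1.5  2.2]]
[0.61638777 0.14011594] 4.439646205511452
axis [-0.0275 -0.2224]
post [ 0.022 -0.292] 0.09027181176868002 cam 0.1022014081024567
end1 [-0.1247 -0.163 ]
end2 [-0.1385 -0.144 ]
s1 [-0.0776 -0.1126]
s2 [-0.1001 -0.099 ]
pad top [ 0.0169 -0.1557] [ 0.0172 -0.1804]
nub [ 0.0631 -0.0875]
grip [-0.1102 -0.1297] 40.35299379634485
[('axis', array([ 0.59867757, -0.08392724,  0.        ])), ('pad', array([ 0.64450228, -0.02821282,  0.        ]))] [-0.1102 -0.1297] [0.51655837 0.00227465 0.        ]
```

```bash
cat >> h.py <<'E'
from scipy.spatial.transform import Rotation as Ro
def state():
    s=robot.observe(); R=Ro.from_quat(np.roll(s["orientation"],-1)).as_matrix(); p=s["tcp_pos"]; f=s["contact_force"]
    F=np.round([f[:2]@ex,f[:2]@ey,f[2]],2)
    print("t",round(s["time_s"],2),"board xy mm",w2b(p)*1e3,"z",round(p[2]*1e3,1),"F board",F,"toolx-board deg",round(np.degrees(np.arctan2(R[1,0],R[0,0])-yaw),2),"tilt",np.round(R[2],3)); return s,R
E
python3 - <<'E'
from h import *
s,R=state()
for th in(40.35,30,20,10,5,0):
    a=np.radians(th);si,co=np.sin(a),np.cos(a)
    print(th,np.round(162*np.array([-si,-co])+(12.5+8*co+12.5*si)*np.array([-co,si]),1))
a=np.radians(40.35);si,co=np.sin(a),np.cos(a)
P=162*np.array([-si,-co])+(12.5+8*co+12.5*si+12)*np.array([-co,si]); print(P)
E
```

```text
t 0.1 board xy mm [-359.8  389.4] z 205.0 F board [0.24 0.04 0.88] toolx-board deg 151.1 tilt [ 0.    -0.001 -1.   ]
40.35 [-125.2 -106.2]
30 [-103.2 -127.5]
20 [ -78.2 -143.9]
10 [ -50.3 -155.6]
5 [ -35.6 -159.5]
0 [ -20.5 -162. ]
[-134.37352599  -98.41073602]
```

send_rows(steps=[0,0,0,0,0,-0.1008,0,0,0,0,0,-0.1008,0,0,0,0,0,-0.1008,0,0,0,0,0,-0.1008,0,0,0,0,0,-0.1008], hand=0, force=30)

```text
time_s: 0.52
tcp_pos: [0.2276, 0.5005, 0.2051]
orientation: [-0.0, -0.041, 0.999, -0.0]
contact_force: [-0.4, -0.8, -0.1]
finger_gap: 0.0643
gripper_force: 0.0
```

```bash
python3 -c "
from h import *
state()"
```

```text
t 0.52 board xy mm [-359.7  389.4] z 205.1 F board [-0.48 -0.74 -0.12] toolx-board deg -179.73 tilt [ 0.    -0.001 -1.   ]
```

send_rows(steps=[-0.0185,-0.04,0,0,0,0,-0.0185,-0.0405,0,0,0,0,-0.0185,-0.0405,0,0,0,0,-0.0185,-0.0405,0,0,0,0,-0.0185,-0.0405,0,0,0,0,-0.0185,-0.0405,0,0,0,0,-0.0185,-0.0405,0,0,0,0,-0.0185,-0.0405,0,0,0,0,-0.0185,-0.0405,0,0,0,0,-0.0185,-0.0405,0,0,0,0,-0.0185,-0.0405,0,0,0,0,-0.0185,-0.0405,0,0,0,0])

```text
time_s: 1.52
tcp_pos: [0.4705, 0.0612, 0.2054]
orientation: [-0.0, -0.039, 0.999, 0.0]
contact_force: [0.2, 1.2, 0.7]
finger_gap: 0.0008
gripper_force: 0.0
```

Run:
```python
from h import *
s,R=state(); c=save("wrist","pics/w1.png"); print(np.round(c["T_tool_cam"],3))
```

```text
t 1.52 board xy mm [-151.6  -67.4] z 205.4 F board [0.3  1.15 0.71] toolx-board deg -180.02 tilt [ 0.  0. -1.]
[[ 0.    -0.966 -0.258  0.075]
 [ 1.     0.    -0.001  0.001]
 [ 0.001 -0.258  0.966 -0.18 ]
 [ 0.     0.     0.     1.   ]]
```

View pics/w1.png

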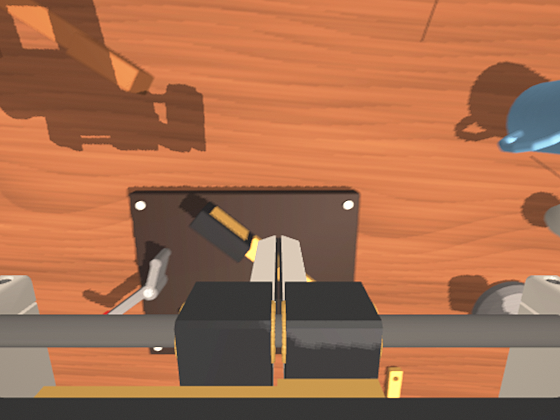

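The wrist view shows the board's near corners at (132,190) and (358,190), the black block at about (222,232) and the lever at (155,275). I'll check the board fit against those corners.

```bash
cat >> h.py <<'E'
def wray(c,s,R,u,v,z):
    f=210/np.tan(np.radians(c["fovy"])/2); T=np.array(c["T_tool_cam"])
    d=R@T[:3,:3]@np.array([(u-c["cx"])/f,(v-c["cy"])/f,1]); o=R@T[:3,3]+s["tcp_pos"]
    return o+d*(z-o[2])/d[2]
E
python3 - <<'E'
from h import *
s,R=state(); c=load("pics/w1.npy")
for u,v,z in((132,190,.02),(358,190,.02),(191,222,.065),(206,208,.065),(257,240,.065),(240,261,.065),(150,291,.034)): print(w2b(wray(c,s,R,u,v,z)))
E
```

```text
t 1.57 board xy mm [-149.5  -72.6] z 205.2 F board [-0.47 -2.88 -1.33] toolx-board deg -180.21 tilt [-0.    -0.002 -1.   ]
[-0.1505 -0.2501]
[-0.1496  0.025 ]
[-0.1237 -0.1677]
[-0.1395 -0.1502]
[-0.1025 -0.0958]
[-0.0771 -0.1156]
[-0.0213 -0.2369]
```

send_rows(steps=[0,0,0.03,0,0,0,0,0,0.03,0,0,0,0,0,0.03,0,0,0,0,0,0.03,0,0,0,0,0,0.025,0,0,0,0,0,0.013,0,0,0,0,0,0.01,0,0,0,0,0,0,0,0,0,0,0,0,0,0,0])

```text
time_s: 2.32
tcp_pos: [0.4701, 0.0634, 0.0377]
orientation: [-0.0, -0.039, 0.999, -0.0]
contact_force: [0.4, -0.3, 0.4]
finger_gap: 0.0001
gripper_force: 0.0
```

Run:
```python
from h import *
state()
```

```text
t 2.32 board xy mm [-151.8  -65.2] z 37.7 F board [ 0.41 -0.32  0.4 ] toolx-board deg -180.01 tilt [ 0. -0. -1.]
```

send_rows(steps=[-0.008,-0.015,0,0,0,0,-0.008,-0.016,0,0,0,0,-0.006,-0.005,0,0,0,0,-0.005,-0.005,0,0,0,0,-0.008,-0.008,0,0,0,0,-0.007,-0.007,0,0,0,0,-0.007,-0.007,0,0,0,0,-0.009,-0.006,0,0,0,0,-0.008,-0.005,0,0,0,0,-0.008,-0.005,0,0,0,0,0,0,0,0,0,0])

```text
time_s: 3.23
tcp_pos: [0.5512, -0.0105, 0.0374]
orientation: [0.0, -0.038, 0.999, -0.0]
contact_force: [-0.6, -0.3, -1.0]
finger_gap: 0.0005
gripper_force: 0.4
```

Run:
```python
from h import *
state(); save("top","pics/top1.png")
c=load("pics/top1.npy"); cv2.imwrite("pics/crop2.png",cv2.resize(c["image"][150:280,190:350],None,fx=4,fy=4)[:,:,::-1])
```

```text
t 3.23 board xy mm [ -76.6 -145.1] z 37.4 F board [-0.66 -0.21 -1.02] toolx-board deg -180.04 tilt [-0.001 -0.    -1.   ]
```

View pics/crop2.png

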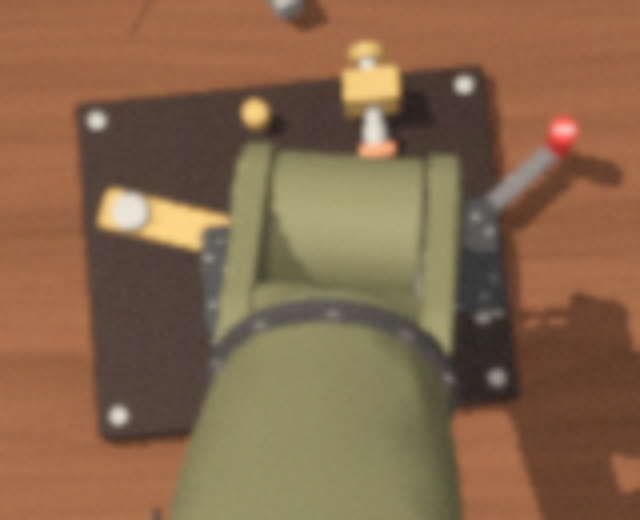

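The bar is swinging with the pusher and is now about 18 degrees from home; the pad at (376,148) is still clear of it. I'll continue.

send_rows(steps=[-0.007,-0.003,0,0,0,0,-0.007,-0.003,0,0,0,0,-0.006,-0.003,0,0,0,0,-0.006,-0.002,0,0,0,0,-0.005,-0.0015,0,0,0,0,-0.005,-0.001,0,0,0,0,-0.004,-0.001,0,0,0,0,-0.002,0,0,0,0,0,0,0,0,0,0,0])

```text
time_s: 4.03
tcp_pos: [0.5933, -0.0211, 0.0373]
orientation: [0.0, -0.039, 0.999, -0.0]
contact_force: [-0.9, 0.3, -0.6]
finger_gap: 0.0003
gripper_force: 0.4
```

Run:
```python
from h import *
state()
```

```text
t 4.03 board xy mm [ -35.5 -158.9] z 37.3 F board [-0.85  0.34 -0.62] toolx-board deg -180.01 tilt [-0. -0. -1.]
```

send_rows(steps=[-0.001,0,0,0,0,0,-0.001,0,0,0,0,0,-0.001,0,0,0,0,0,-0.001,0,0,0,0,0,-0.001,0,0,0,0,0,-0.001,0,0,0,0,0,-0.001,0,0,0,0,0,0,0,0,0,0,0])

```text
time_s: 4.7
tcp_pos: [0.6, -0.0204, 0.0374]
orientation: [0.0, -0.039, 0.999, -0.0]
contact_force: [-0.2, -0.7, 0.0]
finger_gap: 0.0006
gripper_force: 0.5
```

send_rows(steps=[-0.001,0,0,0,0,0,-0.001,0,0,0,0,0])

```text
time_s: 4.87
tcp_pos: [0.6019, -0.0203, 0.0374]
orientation: [-0.0, -0.039, 0.999, -0.0]
contact_force: [-0.7, -1.4, 0.4]
finger_gap: 0.0006
gripper_force: 0.7
```

Run:
```python
from h import *
state()
```

```text
t 4.87 board xy mm [ -26.8 -158.8] z 37.4 F board [-0.79 -1.35  0.4 ] toolx-board deg -180.02 tilt [ 0. -0. -1.]
```

send_rows(steps=[-0.001,0,0,0,0,0,-0.001,0,0,0,0,0])

```text
time_s: 5.03
tcp_pos: [0.604, -0.0201, 0.0374]
orientation: [-0.0, -0.039, 0.999, -0.0]
contact_force: [-1.5, -1.3, -0.4]
finger_gap: 0.0004
gripper_force: 0.7
```

send_rows(steps=[-0.0008,0,0,0,0,0,-0.0007,0,0,0,0,0])

```text
time_s: 5.2
tcp_pos: [0.6055, -0.02, 0.0374]
orientation: [-0.0, -0.039, 0.999, -0.0]
contact_force: [-1.3, -1.6, -0.8]
finger_gap: 0.0006
gripper_force: 0.7
```

send_rows(steps=[-0.0008,0,0,0,0,0,-0.0007,0,0,0,0,0])

```text
time_s: 5.37
tcp_pos: [0.6069, -0.0199, 0.0374]
orientation: [-0.0, -0.039, 0.999, -0.0]
contact_force: [-1.5, -1.1, 0.4]
finger_gap: 0.0006
gripper_force: 0.7
```

send_rows(steps=[-0.0008,0,0,0,0,0,-0.0007,0,0,0,0,0])

```text
time_s: 5.53
tcp_pos: [0.6084, -0.0197, 0.0374]
orientation: [-0.0, -0.039, 0.999, -0.0]
contact_force: [-1.6, -1.0, -0.4]
finger_gap: 0.0002
gripper_force: 0.7
```

send_rows(steps=[-0.0005,0,0,0,0,0,-0.0005,0,0,0,0,0])

```text
time_s: 5.7
tcp_pos: [0.6094, -0.0197, 0.0374]
orientation: [0.0, -0.039, 0.999, -0.0]
contact_force: [-1.7, -1.6, -0.1]
finger_gap: 0.0005
gripper_force: 0.7
```

send_rows(steps=[-0.0006,0,0,0,0,0,-0.0006,0,0,0,0,0])

```text
time_s: 5.87
tcp_pos: [0.6106, -0.0196, 0.0375]
orientation: [-0.0, -0.039, 0.999, -0.0]
contact_force: [-1.5, -2.0, -0.6]
finger_gap: 0.0003
gripper_force: 0.8
```

send_rows(steps=[-0.0006,0,0,0,0,0,-0.0006,0,0,0,0,0])

```text
time_s: 6.03
tcp_pos: [0.6118, -0.0195, 0.0375]
orientation: [0.0, -0.039, 0.999, -0.0]
contact_force: [-0.9, -1.1, 0.2]
finger_gap: 0.0002
gripper_force: 0.8
```

send_rows(steps=[-0.0005,0,0,0,0,0,-0.0005,0,0,0,0,0])

```text
time_s: 6.2
tcp_pos: [0.6125, -0.0195, 0.0372]
orientation: [-0.0, -0.039, 0.999, -0.0]
contact_force: [-3.1, -1.5, -2.3]
finger_gap: 0.0002
gripper_force: 1.7
```

send_rows(steps=[-0.0004,0,0,0,0,0,-0.0004,0,0,0,0,0])

```text
time_s: 6.37
tcp_pos: [0.613, -0.0195, 0.0371]
orientation: [-0.001, -0.039, 0.999, -0.0]
contact_force: [-5.4, -3.0, -1.3]
finger_gap: 0.0005
gripper_force: 2.9
```

send_rows(steps=[-0.0003,0,0,0,0,0,0,0,0,0,0,0])

```text
time_s: 6.53
tcp_pos: [0.6132, -0.0195, 0.037]
orientation: [-0.001, -0.039, 0.999, -0.0]
contact_force: [-5.6, -2.7, -1.2]
finger_gap: 0.0005
gripper_force: 3.0
```

send_rows(steps=[-0.0005,0,0,0,0,0,-0.0005,0,0,0,0,0,0,0,0,0,0,0])

```text
time_s: 6.78
tcp_pos: [0.6137, -0.0195, 0.0368]
orientation: [-0.002, -0.039, 0.999, -0.0]
contact_force: [-8.2, -3.8, -0.6]
finger_gap: 0.0004
gripper_force: 4.6
```

send_rows(steps=[-0.0004,0,0,0,0,0,0,0,0,0,0,0])

```text
time_s: 6.95
tcp_pos: [0.6139, -0.0195, 0.0368]
orientation: [-0.002, -0.039, 0.999, -0.0]
contact_force: [-12.4, -4.5, -0.4]
finger_gap: 0.0004
gripper_force: 5.5
```

send_rows(steps=[0,0,0,0,0,0,0,0,0,0,0,0,0,0,0,0,0,0,0,0,0,0,0,0,0,0,0,0,0,0,0,0,0,0,0,0,0,0,0,0,0,0])

```text
time_s: 7.53
tcp_pos: [0.6139, -0.0195, 0.0368]
orientation: [-0.002, -0.039, 0.999, -0.0]
contact_force: [-10.4, -3.2, 0.6]
finger_gap: 0.0001
gripper_force: 5.5
```

send_rows(steps=[0.001,0,0,0,0,0,0.002,0,0,0,0,0,0.004,0,0,0,0,0,0.008,0,0,0,0,0,0.01,0,0,0,0,0,0,0,-0.02,0,0,0,0,0,-0.03,0,0,0,0,0,-0.03,0,0,0,0,0,-0.03,0,0,0,0,0,0,0,0,0])

```text
time_s: 8.37
tcp_pos: [0.5928, -0.0211, 0.1541]
orientation: [0.005, -0.039, 0.999, -0.001]
contact_force: [0.4, 0.2, 1.0]
finger_gap: 0.0003
gripper_force: 0.0
```

Run:
```python
from h import *
s,R=state(); print(s["moment"])
for g in (0.1,.1022,.2,.6,1,1.4,1.6,1.8,2,2.2):
    u=g+2.356; print(g,"post",np.round([-35+90*np.sin(u),-222+90*np.cos(u)],1),"push dir (cw)",np.round([np.cos(u),-np.sin(u)],3),"nose",np.round([-35+40*np.sin(g-1.396),-222+40*np.cos(g-1.396)],1))
```

```text
t 8.37 board xy mm [ -36.  -158.9] z 154.1 F board [0.41 0.12 0.95] toolx-board deg -180.01 tilt [-0.01  -0.001 -1.   ]
[ 0.0333976   0.00537015 -0.00291918]
0.1 post [  22.  -291.7] push dir (cw) [-0.774 -0.633] nose [ -73.5 -211.1]
0.1022 post [  21.8 -291.8] push dir (cw) [-0.775 -0.631] nose [ -73.5 -211.1]
0.2 post [  14.7 -297. ] push dir (cw) [-0.833 -0.553] nose [ -72.2 -207.4]
0.6 post [ -18.4 -310.5] push dir (cw) [-0.983 -0.185] nose [ -63.6 -194. ]
1 post [ -54.1 -309.9] push dir (cw) [-0.977  0.213] nose [ -50.4 -185.1]
1.4 post [ -86.9 -295.5] push dir (cw) [-0.817  0.576] nose [ -34.8 -182. ]
1.6 post [-100.5 -283.8] push dir (cw) [-0.686  0.727] nose [ -26.9 -182.8]
1.8 post [-111.4 -269.5] push dir (cw) [-0.528  0.849] nose [ -19.3 -185.2]
2 post [-119.3 -253.4] push dir (cw) [-0.349  0.937] nose [ -12.3 -189.1]
2.2 post [-123.9 -236. ] push dir (cw) [-0.156  0.988] nose [  -6.2 -194.2]
```

Run:
```python
from h import *
s,R=state(); print(np.round(s["qpos"],3))
```

```text
t 8.37 board xy mm [ -36.  -158.9] z 154.1 F board [0.41 0.12 0.95] toolx-board deg -180.01 tilt [-0.01  -0.001 -1.   ]
[-0.098  0.433  1.462  0.     1.236 -1.746]
```

send_rows(steps=[0,0,-0.02,0,0,0.12,0,0,-0.02,0,0,0.12], hand=0.5)

```text
time_s: 8.53
tcp_pos: [0.5901, -0.0209, 0.1877]
orientation: [-0.0, 0.084, 0.996, 0.0]
contact_force: [0.1, 0.0, 0.2]
finger_gap: 0.0108
gripper_force: 0.0
```

Run:
```python
from h import *
s,R=state(); print(np.round(s["qpos"],3))
```

```text
t 8.53 board xy mm [ -38.7 -158.5] z 187.7 F board [0.06 0.04 0.23] toolx-board deg 165.95 tilt [ 0.  0. -1.]
[-0.098  0.404  1.423  0.     1.315 -1.501]
```

send_rows(steps=[0,0,0,0,0,0.107,0,0,0,0,0,0.107,0,0,0,0,0,0.107,0,0,0,0,0,0.107,0,0,0,0,0,0.107,0,0,0,0,0,0.107,0,0,0,0,0,0], hand=0.5)

```text
time_s: 9.12
tcp_pos: [0.5905, -0.021, 0.1874]
orientation: [0.0, 0.394, 0.919, 0.0]
contact_force: [0.3, -0.2, -0.7]
finger_gap: 0.0473
gripper_force: 0.0
```

send_rows(steps=[-0.0177,-0.0046,0,0,0,0,-0.0177,-0.0046,0,0,0,0,-0.0177,-0.0046,0,0,0,0,-0.0177,-0.0046,0,0,0,0,-0.0177,-0.0046,0,0,0,0,-0.0177,-0.0046,0,0,0,0,-0.0177,-0.0046,0,0,0,0,-0.0177,-0.0046,0,0,0,0,0,0,0,0,0,0,0,0,0,0,0,0])

```text
time_s: 9.95
tcp_pos: [0.662, -0.149, 0.1869]
orientation: [-0.0, 0.391, 0.92, 0.0]
contact_force: [-0.3, 0.7, -0.6]
finger_gap: 0.047
gripper_force: 0.0
```

Run:
```python
from h import *
s,R=state(); save("wrist","pics/w2.png"); np.save("s2.npy",np.r_[s["tcp_pos"],R.ravel()])
```

```text
t 9.95 board xy mm [  23.1 -291.8] z 186.9 F board [-0.22  0.72 -0.57] toolx-board deg 129.56 tilt [ 0.  0. -1.]
```

View pics/w2.png

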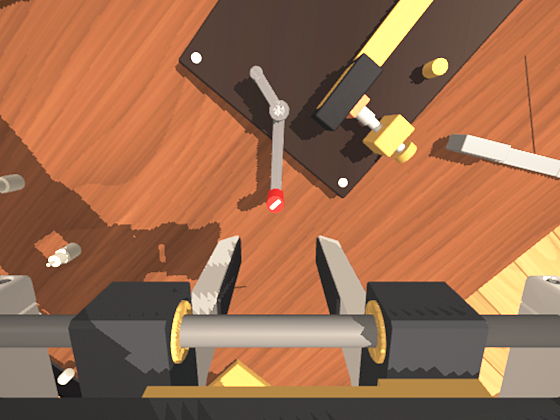

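The wrist view shows the bar resting on the contact, with the block at (350,92) and the pad at (360,108). The red post top is at about (276,198), nearly centred between the fingers.

Run:
```python
from h import *
a=np.load("s2.npy"); s={"tcp_pos":a[:3]}; R=a[3:].reshape(3,3); c=load("pics/w2.npy")
for n,u,v,z in(("post",276,196,.072),("axis",280,109,.036),("bar end",331,128,.065),("bar end2",318,112,.065)):
    p=wray(c,s,R,u,v,z); print(n,w2b(p),np.round(R.T@(p-a[:3]),4))
```

```text
post [ 0.0157 -0.2859] [ 0.0092 -0.002   0.1149]
axis [-0.0346 -0.2189] [0.0929 0.002  0.1509]
bar end [ 0.0148 -0.2024] [0.0741 0.0506 0.1219]
bar end2 [-0.0044 -0.1994] [0.0887 0.0377 0.1219]
```

send_rows(steps=[0.004,-0.002,0.02,0,0,0,0,0,0.03,0,0,0,0,0,0.03,0,0,0,0,0,0.025,0,0,0,0,0,0.02,0,0,0,0,0,0.01,0,0,0,0,0,0.009,0,0,0,0,0,0,0,0,0])

```text
time_s: 10.67
tcp_pos: [0.6573, -0.1466, 0.0425]
orientation: [-0.001, 0.391, 0.92, -0.0]
contact_force: [-1.0, -0.2, 0.5]
finger_gap: 0.0473
gripper_force: 0.0
```

send_rows(steps=[0,0,0,0,0,0,0,0,0,0,0,0,0,0,0,0,0,0,0,0,0,0,0,0], hand=0.26, force=5)

```text
time_s: 11.0
tcp_pos: [0.6581, -0.1473, 0.0444]
orientation: [0.001, 0.392, 0.92, 0.0]
contact_force: [-0.6, -0.7, 0.3]
finger_gap: 0.0257
gripper_force: 0.0
```

Run:
```python
from h import *
s,R=state(); save("wrist","pics/w3.png"); np.save("s3.npy",np.r_[s["tcp_pos"],R.ravel()])
```

```text
t 11.0 board xy mm [  19.4 -289.8] z 44.4 F board [-0.68 -0.61  0.3 ] toolx-board deg 129.45 tilt [-0.001  0.001 -1.   ]
```

View pics/w3.png

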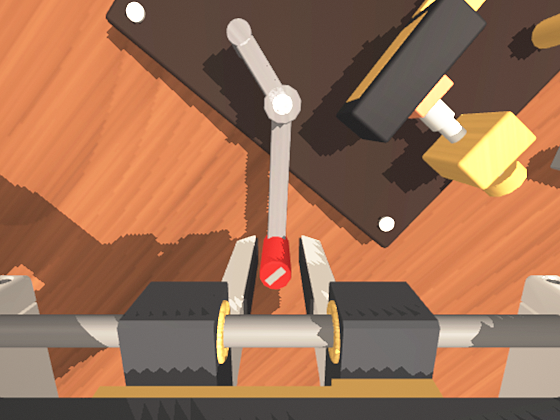

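The post sits between the fingers at (275,262) and the lever axis is at (283,104). Next I'll swing it along the arc.

send_rows(steps=[0,-0.003,0,0,0,0,0.0004,-0.0087,0,0,0,0.1,0.0004,-0.0087,0,0,0,0.1,0.0004,-0.0087,0,0,0,0.1,0.0004,-0.0087,0,0,0,0.1,0.0004,-0.0087,0,0,0,0.1,0.0004,-0.0087,0,0,0,0.1,0,0,0,0,0,0,0,0,0,0,0,0])

```text
time_s: 11.8
tcp_pos: [0.6096, -0.1729, 0.0438]
orientation: [0.0, 0.645, 0.764, -0.0]
contact_force: [0.5, 0.0, 0.6]
finger_gap: 0.0246
gripper_force: 0.0
```

```bash
cat >> h.py <<'E'
def lev():
    s,R=state(); d=w2b(s["tcp_pos"])-[-.035,-.222]; f=R.T@s["contact_force"]
    print("r",round(np.linalg.norm(d)*1e3,1),"g",round(np.mod(np.arctan2(d[0],d[1]),2*np.pi)-2.356,3),"tool F",np.round(f,2),"gap",round(s["finger_gap"]*1e3,1),
     "axis in tool mm",np.round(R.T@(b2w(-.035,-.222,0)-s["tcp_pos"])*1e3,1)[:2],"q6",round(s["qpos"][5],2))
E
python3 -c "
from h import *
lev()"
```

```text
t 11.8 board xy mm [ -31.  -311.5] z 43.8 F board [ 0.52 -0.03  0.6 ] toolx-board deg 95.22 tilt [-0.  0. -1.]
r 89.6 g 0.741 tool F [-0.08  0.52 -0.6 ] gap 24.6 axis in tool mm [89.5  4.1] q6 -0.5
```

```bash
cat >> h.py <<'E'
def red():
    s,R=state(); c=robot.capture("wrist"); hsv=cv2.cvtColor(c["image"],cv2.COLOR_RGB2HSV)
    m=(((hsv[...,0]<5)|(hsv[...,0]>174))&(hsv[...,1]>200)&(hsv[...,2]>110)).astype(np.uint8)
    n,l,st,ce=cv2.connectedComponentsWithStats(m)
    for i in range(1,n):
        if st[i,4]>60: print("red",st[i],w2b(wray(c,s,R,st[i,0]+st[i,2]/2,st[i,1]+st[i,3]-10,.072)))
E
python3 -c "
from h import *
red()"
```

```text
t 11.8 board xy mm [ -31.  -311.5] z 43.8 F board [ 0.52 -0.03  0.6 ] toolx-board deg 95.22 tilt [-0.  0. -1.]
red [267 231  31  53 422] [-0.0287 -0.3132]
```

send_rows(steps=[0.0004,-0.0089,0,0,0,0.1,0.0004,-0.0089,0,0,0,0.1,0.0004,-0.0089,0,0,0,0.1,0.0004,-0.0089,0,0,0,0.1,0.0004,-0.0089,0,0,0,0.1,0.0004,-0.0089,0,0,0,0.1,0,0,0,0,0,0,0,0,0,0,0,0])

```text
time_s: 12.52
tcp_pos: [0.5577, -0.1658, 0.0436]
orientation: [-0.0, 0.841, 0.54, -0.0]
contact_force: [-0.6, -0.2, 0.5]
finger_gap: 0.0242
gripper_force: 0.0
```

```bash
python3 -c "
from h import *
lev();red()"
```

```text
t 12.52 board xy mm [ -82.2 -300.4] z 43.6 F board [-0.58 -0.11  0.5 ] toolx-board deg 60.99 tilt [-0. -0. -1.]
r 91.5 g 1.328 tool F [-0.37 -0.45 -0.5 ] gap 24.2 axis in tool mm [91.5  3.2] q6 0.08
t 12.52 board xy mm [ -82.2 -300.4] z 43.6 F board [-0.58 -0.11  0.5 ] toolx-board deg 60.99 tilt [-0. -0. -1.]
red [267 228  31  35 524] [-0.0758 -0.2924]
```

send_rows(steps=[0.0015,-0.0045,0,0,0,0.05,0.0001,-0.0045,0,0,0,0.05,0.0001,-0.0045,0,0,0,0.05,0.0001,-0.0045,0,0,0,0.05,0.0001,-0.0045,0,0,0,0.05,0.0001,-0.0045,0,0,0,0.05,0.0001,-0.0045,0,0,0,0.05])

```text
time_s: 13.15
tcp_pos: [0.5331, -0.1471, 0.0436]
orientation: [0.001, 0.923, 0.384, 0.0]
contact_force: [3.7, -3.2, -0.8]
finger_gap: 0.0241
gripper_force: 2.4
```

```bash
python3 -c "
from h import *
lev()"
```

```text
t 13.15 board xy mm [-105.3 -279.9] z 43.6 F board [ 3.39 -3.47 -0.79] toolx-board deg 40.74 tilt [ 0.     0.001 -1.   ]
r 91.1 g 1.667 tool F [0.31 4.84 0.8 ] gap 24.1 axis in tool mm [91.1  1.9] q6 0.45
```

send_rows(steps=[0,-0.0018,0,0,0,0.02,0,-0.0018,0,0,0,0.02])

```text
time_s: 13.32
tcp_pos: [0.5303, -0.1444, 0.0436]
orientation: [0.0, 0.931, 0.366, 0.0]
contact_force: [3.1, -3.0, -0.2]
finger_gap: 0.0247
gripper_force: 2.3
```

```bash
python3 -c "
from h import *
lev()"
```

```text
t 13.32 board xy mm [-107.8 -277. ] z 43.6 F board [ 2.85 -3.28 -0.2 ] toolx-board deg 38.47 tilt [ 0.     0.001 -1.   ]
r 91.2 g 1.709 tool F [0.19 4.33 0.2 ] gap 24.7 axis in tool mm [91.3  2.2] q6 0.49
```

send_rows(steps=[0,-0.0018,0,0,0,0.02,0,-0.0018,0,0,0,0.02,0,-0.0018,0,0,0,0.02,0,0,0,0,0,0,0,0,0,0,0,0])

```text
time_s: 13.73
tcp_pos: [0.5261, -0.14, 0.0435]
orientation: [-0.0, 0.942, 0.337, -0.0]
contact_force: [1.3, -2.1, 1.1]
finger_gap: 0.0243
gripper_force: 1.4
```

```bash
python3 -c "
from h import *
lev()"
```

```text
t 13.73 board xy mm [-111.7 -272.3] z 43.5 F board [ 1.18 -2.19  1.14] toolx-board deg 34.94 tilt [-0. -0. -1.]
r 91.7 g 1.776 tool F [-0.29  2.47 -1.14] gap 24.3 axis in tool mm [91.7  2.7] q6 0.56
```

send_rows(steps=[0,-0.0018,0,0,0,0.02,0,-0.0018,0,0,0,0.02,0,0,0,0,0,0,0,0,0,0,0,0])

```text
time_s: 14.07
tcp_pos: [0.5238, -0.1372, 0.0435]
orientation: [-0.0, 0.948, 0.318, -0.0]
contact_force: [1.7, -2.5, 1.3]
finger_gap: 0.0245
gripper_force: 1.4
```

```bash
python3 -c "
from h import *
lev()"
```

```text
t 14.07 board xy mm [-113.8 -269.3] z 43.5 F board [ 1.49 -2.64  1.27] toolx-board deg 32.62 tilt [-0. -0. -1.]
r 91.9 g 1.816 tool F [-0.17  3.03 -1.27] gap 24.5 axis in tool mm [91.9  2.7] q6 0.6
```

send_rows(steps=[0.001,-0.0018,0,0,0,0.02,0,-0.0018,0,0,0,0.02,0,0,0,0,0,0,0,0,0,0,0,0])

```text
time_s: 14.4
tcp_pos: [0.5224, -0.1336, 0.0434]
orientation: [-0.0, 0.954, 0.299, -0.0]
contact_force: [1.2, -2.1, 1.7]
finger_gap: 0.0247
gripper_force: 1.3
```

```bash
python3 -c "
from h import *
lev()"
```

```text
t 14.4 board xy mm [-114.9 -265.6] z 43.4 F board [ 1.02 -2.2   1.73] toolx-board deg 30.33 tilt [-0. -0. -1.]
r 91.0 g 1.857 tool F [-0.24  2.41 -1.73] gap 24.7 axis in tool mm [91.   2.7] q6 0.65
```

send_rows(steps=[0,-0.0018,0,0,0,0.02,0,-0.0018,0,0,0,0.02,0,0,0,0,0,0,0,0,0,0,0,0])

```text
time_s: 14.73
tcp_pos: [0.5204, -0.1307, 0.0434]
orientation: [-0.0, 0.96, 0.28, -0.0]
contact_force: [1.3, -2.6, 1.0]
finger_gap: 0.0245
gripper_force: 1.3
```

```bash
python3 -c "
from h import *
lev()"
```

```text
t 14.73 board xy mm [-116.7 -262.5] z 43.4 F board [ 1.13 -2.7   1.01] toolx-board deg 28.03 tilt [-0. -0. -1.]
r 91.2 g 1.896 tool F [-0.28  2.92 -1.01] gap 24.5 axis in tool mm [91.1  2.6] q6 0.69
```

send_rows(steps=[0,-0.0018,0,0,0,0.02,0,-0.0009,0,0,0,0.01,0,0,0,0,0,0,0,0,0,0,0,0])

```text
time_s: 15.07
tcp_pos: [0.519, -0.1285, 0.0435]
orientation: [-0.0, 0.964, 0.265, -0.0]
contact_force: [1.6, -2.1, 1.5]
finger_gap: 0.0241
gripper_force: 1.6
```

```bash
python3 -c "
from h import *
lev()"
```

```text
t 15.07 board xy mm [-117.9 -260.2] z 43.5 F board [ 1.41 -2.25  1.51] toolx-board deg 26.32 tilt [-0. -0. -1.]
r 91.3 g 1.925 tool F [ 0.26  2.64 -1.51] gap 24.1 axis in tool mm [91.2  2.5] q6 0.72
```

send_rows(steps=[0,-0.0018,0,0,0,0.02,0,0,0,0,0,0,0,0,0,0,0,0])

```text
time_s: 15.32
tcp_pos: [0.5181, -0.1269, 0.0434]
orientation: [-0.0, 0.967, 0.255, -0.0]
contact_force: [1.6, -3.5, 1.3]
finger_gap: 0.0242
gripper_force: 1.6
```

```bash
python3 -c "
from h import *
lev()"
```

```text
t 15.32 board xy mm [-118.7 -258.6] z 43.4 F board [ 1.3  -3.56  1.31] toolx-board deg 25.16 tilt [-0. -0. -1.]
r 91.4 g 1.944 tool F [-0.34  3.78 -1.31] gap 24.2 axis in tool mm [91.3  2.4] q6 0.75
```

send_rows(steps=[0,-0.0018,0,0,0,0.02,0,0,0,0,0,0,0,0,0,0,0,0])

```text
time_s: 15.57
tcp_pos: [0.5172, -0.1253, 0.0434]
orientation: [-0.0, 0.969, 0.246, -0.0]
contact_force: [1.3, -2.8, 2.2]
finger_gap: 0.0245
gripper_force: 1.6
```

```bash
python3 -c "
from h import *
lev()"
```

```text
t 15.57 board xy mm [-119.4 -257. ] z 43.4 F board [ 1.06 -2.94  2.2 ] toolx-board deg 24.02 tilt [-0. -0. -1.]
r 91.4 g 1.963 tool F [-0.23  3.11 -2.2 ] gap 24.5 axis in tool mm [91.4  2.5] q6 0.77
```

send_rows(steps=[0,-0.0018,0,0,0,0.02,0,0,0,0,0,0,0,0,0,0,0,0])

```text
time_s: 15.82
tcp_pos: [0.5163, -0.1237, 0.0434]
orientation: [-0.0, 0.972, 0.236, -0.0]
contact_force: [1.7, -2.1, 2.3]
finger_gap: 0.0245
gripper_force: 1.6
```

```bash
python3 -c "
from h import *
lev()"
```

```text
t 15.82 board xy mm [-120.2 -255.3] z 43.4 F board [ 1.57 -2.25  2.31] toolx-board deg 22.87 tilt [-0. -0. -1.]
r 91.5 g 1.984 tool F [ 0.57  2.69 -2.32] gap 24.5 axis in tool mm [91.4  2.4] q6 0.79
```

send_rows(steps=[0,-0.0018,0,0,0,0.02,0,0,0,0,0,0,0,0,0,0,0,0])

```text
time_s: 16.07
tcp_pos: [0.5155, -0.1221, 0.0434]
orientation: [-0.0, 0.974, 0.226, -0.0]
contact_force: [1.2, -3.7, 2.9]
finger_gap: 0.0246
gripper_force: 1.6
```

```bash
python3 -c "
from h import *
lev()"
```

```text
t 16.07 board xy mm [-120.9 -253.6] z 43.4 F board [ 0.88 -3.76  2.86] toolx-board deg 21.73 tilt [-0. -0. -1.]
r 91.5 g 2.004 tool F [-0.57  3.82 -2.86] gap 24.6 axis in tool mm [91.5  2.4] q6 0.81
```

send_rows(steps=[0,-0.0018,0,0,0,0.02,0,0,0,0,0,0,0,0,0,0,0,0])

```text
time_s: 16.32
tcp_pos: [0.5147, -0.1205, 0.0434]
orientation: [-0.0, 0.976, 0.217, -0.0]
contact_force: [2.5, -3.9, 1.2]
finger_gap: 0.0242
gripper_force: 1.6
```

```bash
python3 -c "
from h import *
lev()"
```

```text
t 16.32 board xy mm [-121.5 -252. ] z 43.4 F board [ 2.16 -4.05  1.24] toolx-board deg 20.58 tilt [-0. -0. -1.]
r 91.6 g 2.023 tool F [ 0.6   4.55 -1.24] gap 24.2 axis in tool mm [91.6  2.4] q6 0.83
```

send_rows(steps=[0,-0.0018,0,0,0,0.02,0,0,0,0,0,0,0,0,0,0,0,0])

```text
time_s: 16.57
tcp_pos: [0.5141, -0.1191, 0.0434]
orientation: [0.0, 0.978, 0.207, 0.0]
contact_force: [2.3, -4.3, 1.4]
finger_gap: 0.0246
gripper_force: 2.4
```

```bash
cat >> h.py <<'E'
def levavg(n=6):
    L=[]
    for i in range(n):
        s=robot.observe(); R=Ro.from_quat(np.roll(s["orientation"],-1)).as_matrix(); L.append([*(R.T@s["contact_force"]),s["gripper_force"]]); robot.capture("wrist")
    print("avg tool F, grip",np.round(np.mean(L,0),2)); lev()
E
python3 -c "
from h import *
levavg()"
```

```text
avg tool F, grip [ 0.29  5.09 -1.36  2.43]
t 16.87 board xy mm [-122.1 -250.5] z 43.5 F board [ 1.32 -4.76  1.35] toolx-board deg 19.43 tilt [ 0.  0. -1.]
r 91.6 g 2.04 tool F [-0.34  4.93 -1.35] gap 24.8 axis in tool mm [91.6  2.1] q6 0.86
```

send_rows(steps=[0,-0.0018,0,0,0,0.02,0,0,0,0,0,0])

```text
time_s: 17.03
tcp_pos: [0.5134, -0.1175, 0.0435]
orientation: [0.0, 0.981, 0.196, 0.0]
contact_force: [2.2, -4.5, 0.5]
finger_gap: 0.0244
gripper_force: 3.0
```

```bash
python3 -c "
from h import *
levavg()"
```

```text
avg tool F, grip [-0.01  5.46 -1.06  2.92]
t 17.33 board xy mm [-122.6 -248.9] z 43.5 F board [ 1.69 -6.14  0.73] toolx-board deg 18.28 tilt [ 0.  0. -1.]
r 91.6 g 2.058 tool F [-0.32  6.36 -0.73] gap 24.5 axis in tool mm [91.6  2. ] q6 0.88
```

send_rows(steps=[0,-0.0015,0,0,0,0.015,0,0,0,0,0,0])

```text
time_s: 17.5
tcp_pos: [0.5128, -0.1162, 0.0435]
orientation: [0.0, 0.982, 0.189, 0.0]
contact_force: [2.8, -6.9, -0.1]
finger_gap: 0.0248
gripper_force: 3.5
```

```bash
python3 -c "
from h import *
levavg(8)"
```

```text
avg tool F, grip [ 0.37  6.93 -0.74  3.37]
t 17.9 board xy mm [-123.1 -247.6] z 43.5 F board [ 2.11 -6.13  0.74] toolx-board deg 17.42 tilt [ 0.  0. -1.]
r 91.7 g 2.074 tool F [ 0.18  6.48 -0.74] gap 24.4 axis in tool mm [91.7  2. ] q6 0.9
```

send_rows(steps=[0,0.001,0,0,0,0,0,0.002,0,0,0,0,0,0,0,0,0,0])

```text
time_s: 18.15
tcp_pos: [0.5135, -0.1186, 0.0431]
orientation: [-0.0, 0.982, 0.19, -0.0]
contact_force: [0.2, 0.4, -0.1]
finger_gap: 0.0246
gripper_force: 0.0
```

send_rows(steps=[0,0,0,0,0,0,0,0,0,0,0,0,0,0,0,0,0,0,0,0,-0.01,0,0,0,0,0,-0.03,0,0,0,0,0,-0.03,0,0,0,0,0,-0.04,0,0,0,0,0,-0.03,0,0,0,0,0,0,0,0,0,0,0,0,0,0,0], hand=0.5)

```text
time_s: 18.98
tcp_pos: [0.5144, -0.1188, 0.1855]
orientation: [0.001, 0.982, 0.19, 0.002]
contact_force: [-1.0, 0.1, -0.7]
finger_gap: 0.0468
gripper_force: 0.0
```

```bash
python3 -c "
from h import *
red(); save('wrist','pics/w4.png')"
```

```text
t 18.98 board xy mm [-121.8 -250.3] z 185.5 F board [-0.95  0.16 -0.67] toolx-board deg 17.44 tilt [ 0.003  0.002 -1.   ]
red [271 188  16  11  96] [-0.1067 -0.246 ]
```

View pics/w4.png

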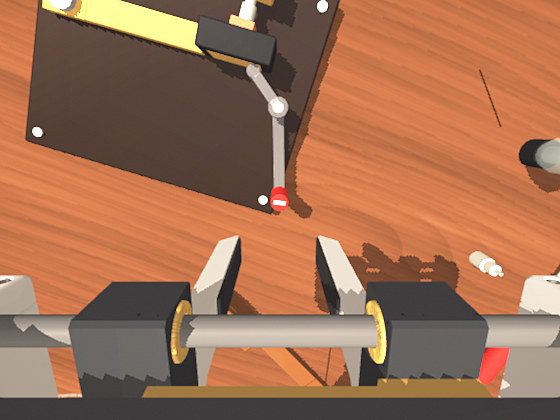

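The lever nose at (254,70) is wedged against the bar block, the pad at (246,18) is in contact, and the gripper is clear, so I'm handing in.

```bash
python3 -c "
from h import *
print(robot.hand_in())"
```

```text
the job is handed in; nothing more can be done
None
```

I pushed the bar onto the contact at about 10 N for over half a second with the lever open. I then swung the lever to about 2.05 rad, where the 6.9 N push at the post means about 10 N on the contact, let go, lifted clear and handed in. The hand-in returned no verdict.

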